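# Punch the disc, then index the carriage to the next hole and hold its pin home

## Task

On the goldsmith's indexing punch, mark the copper disc under the punch by pressing the steel punch head all the way down to its stop, and let it spring back up. Then pull up the black lock knob, slide the carriage one hole along to bring the punch over the other disc (leave that one unmarked), let the pin drop into that hole and press the lock knob fully down; finish while still holding the knob down. Leave the hammer, the pot and the brass weight where they are.

Things in the scene. Friction and masses are not known exactly. Their poses are not given: they have to be found in the camera images.
- fixture: Punch fixture, fixed; origin at bench level under the middle of its square tube. y runs along the tube (24 x 24 mm, 260 long, top 74 mm high; end posts at y +-138, 80 mm high); x points to the row of three stakes 70 mm away. Base plate 150 x 300 x 12 mm, centred at x 30. Five holes (11 x 12 mm) in the tube's top at y -90, -45, 0, 45, 90; the carriage starts in the middle one.
- lock_grip (a point): On the axis of the lock knob, a black round knob 26 mm in diameter, 24 tall, on the aluminium carriage (44 mm across, 56 along the tube). The point is 10 mm below the knob's top, 14 above its underside, 115 above the bench at rest, over the tube's middle; the carriage's flat top is 32 mm below it, an 18 mm wide boss under the knob 18 mm below it. Knob, carriage and punch travel together.
- lock (a joint): Lock plunger height (m). 0: rest, 8 mm pin 8 mm deep in its hole, carriage locked (1.5 mm play each way). + is pulled up: from 0.009 the pin is out and the carriage slides; stop at 0.016. Spring to 0, 700 N/m both ways (8 N at 0.012). Pressed down it stops at -0.004 (3 N), pin fully home; let go, it returns to 0. Over solid tube the pin stays at 0.008.
- carriage (a joint): Position of the carriage along the fixture's y in m: about 0 at the start; holes at -0.09, -0.045, 0, +0.045, +0.09; ends of travel +-0.098. Friction about 2 N.
- punch_top (a point): Centre of the top of the punch head: a round steel mushroom head 28 mm in diameter, 116 mm above the bench at rest, carried by the carriage 70 mm along the fixture's x from the lock knob. Axes as the fixture's.
- punch_tip (a point): Tip of the punch, on the punch head's axis, 61 mm below the head's top; about 10 mm above the disc when the punch is up.
- punch (a joint): How far the punch head is pressed down, in m: 0 up, 0.009 at its stop. Spring return, 2.5 N at first and about 7 N at the stop.
- first_disc (a point): Centre of the top of the copper disc (30 mm diameter, 3 mm thick) fixed on the middle stake, under the punch at the start; 45 mm above the bench.
- next_disc (a point): Centre of the top of the other, waiting copper disc, same size and height, on the stake 45 mm to one side or the other of the middle one (along the fixture's y). The stake on the opposite side (36 mm diameter, 30 mm tall) is bare.
- hammer_mid (a point): Bystander: a hammer 220 mm long lying on the bench. Point near the middle of its length.
- pot: Bystander: a white cup 70 mm in diameter and 50 mm tall; origin under its centre.
- weight: Bystander: a brass weight 44 mm in diameter and 50 mm tall with a small top knob; origin under its centre.

How it is judged:
By the outcome, as a careful person would: the job done as asked, in the order asked, and still so for the second after the job is handed in, while the arm keeps its last pose, push and grip.
It also fails if it takes over 45 s, if anything falls off the work surface, if the arm or the gripper's body presses on something with over 40 N, if the wrist force passes 120 N, or if a joint passes its speed limit or range.

## Robot

A 6-joint arm with a two-finger parallel gripper is mounted at the origin on the work surface. World frame = base frame: x ahead of the robot, y to its left, z up, the work surface at z = 0. Lengths are in mm, angles in rad, forces in N, time in s.
With the tool pointing down it reaches from about 300 to 875 mm from the base axis. Payload 6.4 kg.
Tool frame: the origin (TCP) lies at the very end of the fingers, on their centre line; the grasp point (between the pads) lies 19 mm behind it; x points along the fingers, z is the direction in which the jaws open and shut, and the axes are right-handed (so a half turn about x gives the same grasp; the last joint's range is limited). The gripper opens to 88 mm and grips with 3 to 60 N. Pads are 18 mm wide; open, the fingers measure 123 mm over their backs; the gripper's body (75 mm by 187 mm) begins 45 mm behind the grasp point.
Start: joints at [1.068, 0.181, 1.607, -0, 1.354, -0.206], TCP at [168.154, 549.878, 216.114] pointing down, gripper open.
Joint ranges: [-2.99, 2.99], [-0.89, 2.07], [0.3, 2.58], [-1.14, 4.28], [0, 2.63], [-3.12, 3.12]. Speed limits (rad/s): [2.57, 2.57, 3.01, 3.14, 3.14, 3.14].

## Interface

Orientations are given as a unit quaternion [w, x, y, z].
In Python, from station import env, fingers, kin, viewer, workorder, monitor gives the robot as it stands. The module is installed in compiled form; this text tells all that it offers. Calls block until the motion is done:
- env.goto(position, orientation): joint-space move of the TCP to a pose.
- env.move_straight(position, rate=150, rot=None, max_force=None): straight line of the TCP; rot=None keeps the orientation; rate is the mean speed in mm/s. With max_force (N) it stops when the force on the tool has changed by that much, and returns True; else False.
- env.goto_joints(angles): joint-space move.
- fingers.grip(opening, force=None): finger opening in mm; force is the grip in N (None keeps the last); returns when the fingers have stopped.
- env.dwell(seconds).
- kin.solve_ik(position, orientation): joint angles nearest the present ones, or None.
- viewer.read_camera(name): name is "side" or "top" or "wrist"; returns the picture (480x640x3 uint8, red, green, blue); there is no depth.
- viewer.camera_params(name): a dict with "camera_matrix" (3x3 intrinsics, pixels), "rvec" (rotation vector, rad) and "tvec" (3), from world to camera coordinates, as OpenCV has them; the wrist camera has in their place "tool_from_camera" (4x4, takes a point from camera to tool coordinates, whose origin is the TCP and whose axes are the tool frame's). Camera axes: x right, y down, z forward; pixel columns grow to the right and rows downward; lengths in mm; the calibration is good to about 2 mm. A picture is of the moment at which its call begins: read the wrist's pose just before it. camera_params takes no time and is no camera call.
A pose or a line that the arm cannot do raises env.Unreachable and nothing moves.
- workorder.sign_off(): hands the job in, once; it reports no verdict.
Readings, each from a call of its own:
- monitor.read_time_s(): time.
- monitor.read_q(): joint angles.
- monitor.read_dq(): joint speeds.
- monitor.read_effort(): joint torques, N m.
- monitor.read_tool_pos(): TCP position.
- monitor.read_eef_rot(): TCP orientation.
- monitor.read_ft_force(): force on the tool from outside, world axes, zero at the start.
- monitor.read_moment(): the same for the moment, N m.
- monitor.read_grip_width(): finger opening in mm.
Only numpy, scipy, OpenCV 4.12 (cv2) and the standard library are available. Lean on these libraries where they do the work, as an engineer would, in place of code of your own. Each camera call takes 0.05 s, during which the arm holds its last target. There are 200 camera calls.

## Working session

There is one attempt and no reset: what is moved stays moved. The work goes in short steps, each a Python script; the robot and the scene stay as the last script left them, time stands still between calls to the robot, and variables do not carry over. Pictures are saved under pics/ and viewed, about 8 in all and at most 12, crops included, and the job is handed in when it is done.

```bash
mkdir -p pics; ls; python3 - <<'E'
from station import env, fingers, kin, viewer, workorder, monitor
import cv2
for n in ("top","side","wrist"):
    im=viewer.read_camera(n); cv2.imwrite(f"pics/{n}0.png",im[:,:,::-1]); print(n,viewer.camera_params(n))
print(monitor.read_time_s(),monitor.read_tool_pos(),monitor.read_eef_rot(),monitor.read_grip_width())
E
```

```text
pics
top {'camera_matrix': array([[524.7949603 ,   0.        , 322.60552719],
       [  0.        , 524.7949603 , 240.26181355],
       [  0.        ,   0.        ,   1.        ]]), 'rvec': array([ 2.15707908, -2.13944556,  0.18628477]), 'tvec': array([  29.13539923,  622.80066618, 1112.61972132])}
side {'camera_matrix': array([[599.94968886,   0.        , 317.93207482],
       [  0.        , 599.94968886, 235.13953593],
       [  0.        ,   0.        ,   1.        ]]), 'rvec': array([ 2.45813383, -0.1131981 ,  0.06304087]), 'tvec': array([-610.04084861,  120.8454403 , 1035.64107718])}
wrist {'camera_matrix': array([[395.44530417,   0.        , 321.47162067],
       [  0.        , 395.44530417, 241.33607911],
       [  0.        ,   0.        ,   1.        ]]), 'tool_from_camera': array([[-4.03623765e-04, -2.95963714e-01,  9.55199098e-01,
        -1.67642921e+02],
       [-1.46786000e-04, -9.55199148e-01, -2.95963792e-01,
         7.60471764e+01],
       [ 9.99999908e-01, -2.59667875e-04,  3.42097747e-04,
        -4.13391977e-01],
       [ 0.00000000e+00,  0.00000000e+00,  0.00000000e+00,
         1.00000000e+00]])}
0.15 [167.93022313 549.4873995  215.41808739] [ 0.56800241 -0.42077789  0.56885628  0.42038288] 88.24437263683667
```

View pics/top0.png

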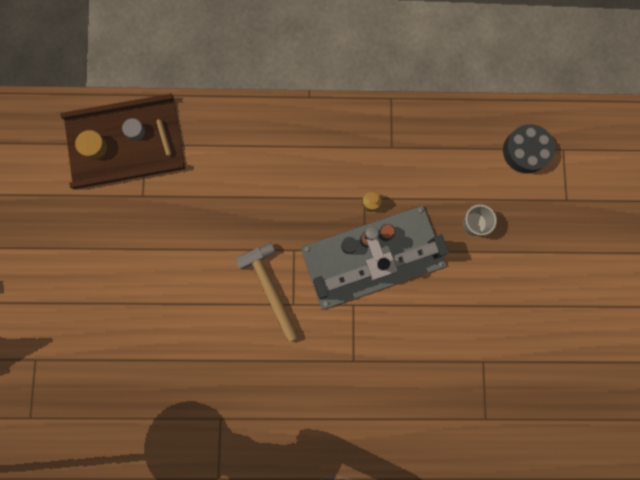

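View pics/side0.png

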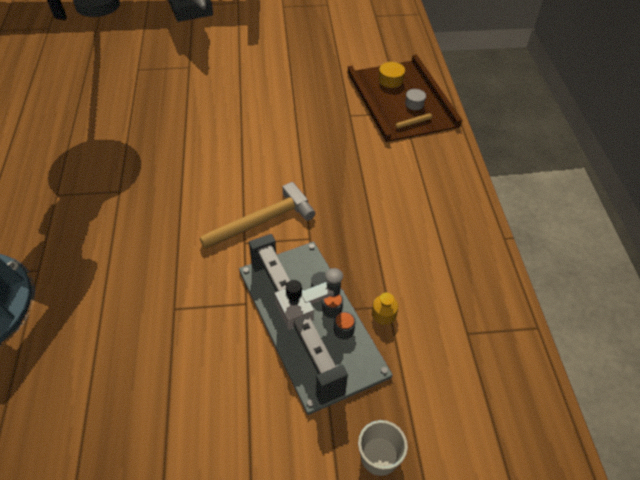

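The top view shows the knob at about (384,264), the punch head at (372,233), the copper disc waiting at (387,232) and the bare stake at (350,246). In the side view the knob is at about (294,287), the head at (334,276) and the waiting disc at (345,322). I'll zoom both to get better pixels.

```bash
python3 - <<'E'
import cv2,numpy as np
a=cv2.imread("pics/top0.png")[200:312,300:450]; b=cv2.imread("pics/side0.png")[232:412,236:396]
a=cv2.convertScaleAbs(cv2.resize(a,None,fx=5,fy=5,interpolation=cv2.INTER_CUBIC),alpha=1.6)
cv2.imwrite("pics/topz.png",a)
b=cv2.convertScaleAbs(cv2.resize(b[:130],None,fx=4.5,fy=4.5,interpolation=cv2.INTER_CUBIC),alpha=1.6)
cv2.imwrite("pics/sidez.png",b); print(a.shape,b.shape)
E
```

```text
(560, 750, 3) (585, 720, 3)
```

View pics/topz.png

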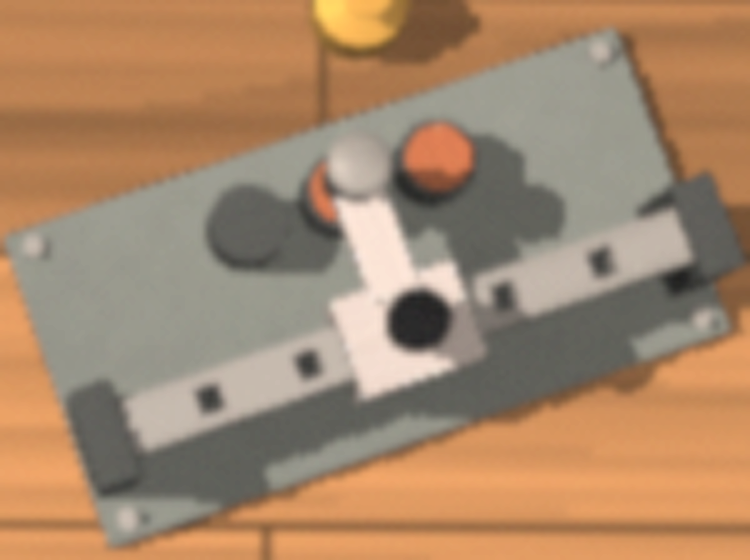

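View pics/sidez.png

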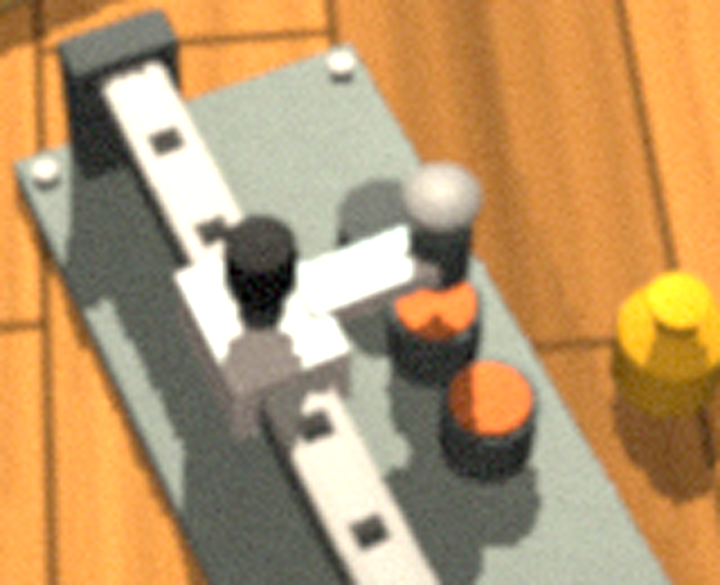

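```bash
cat > fit.py <<'E'
from station import viewer
import cv2,numpy as np
from scipy.optimize import least_squares
from scipy.spatial.transform import Rotation as R
T=[((0,90,74),(209,399)),((0,45,74),(307,364)),((0,-45,74),(503,296)),((0,-90,74),(600,262)),((0,0,125),(419,319)),((70,0,112),(359,165)),((70,-45,45),(437,157))]
S=[((0,90,74),(166,140)),((0,-45,74),(317,424)),((0,-90,74),(370,530)),((70,-45,45),(490,398)),((70,0,112),(443,197)),((0,0,125),(261,240))]
def prep(L,f,o): return np.array([p for p,_ in L],float),(np.array([q for _,q in L])+.5)/f-.5+o
D={"top":prep(T,5,(300,200)),"side":prep(S,4.5,(236,232))}
C={n:viewer.camera_params(n) for n in D}
def world(v,P): return R.from_euler('z',v[2]).apply(P)+[v[0],v[1],0]
def res(v,ns=("top","side")):
    return np.concatenate([(cv2.projectPoints(world(v,D[n][0]),C[n]["rvec"],C[n]["tvec"],C[n]["camera_matrix"],None)[0][:,0]-D[n][1]).ravel() for n in ns])
for ns in (("top",),("side",),("top","side")):
    s=least_squares(res,[550,-100,0.3],args=(ns,),loss='soft_l1',x_scale=[100,100,1]); print(ns,s.x.round(3)); print(res(s.x,ns).reshape(-1,2).round(1).tolist())
E
python3 fit.py; python3 - <<'E'
from station import monitor
from scipy.spatial.transform import Rotation as R
q=monitor.read_eef_rot(); print(R.from_quat([*q[1:],q[0]]).as_matrix().round(3))
E
```

```text
('top',) [ 5.64266e+02 -9.04460e+01  3.44000e-01]
[[-0.2, 0.1], [-0.0, 0.2], [-0.1, 0.1], [-0.0, 0.1], [0.4, -0.3], [-0.0, -0.2], [-0.0, 0.0]]
('side',) [ 5.64142e+02 -9.37980e+01  3.40000e-01]
[[0.1, -0.2], [-0.4, 0.1], [-0.0, 0.1], [0.2, -0.5], [0.1, -0.2], [-0.0, 0.8]]
('top', 'side') [ 5.64244e+02 -9.20970e+01  3.41000e-01]
[[0.5, 0.0], [0.7, 0.2], [0.7, 0.2], [0.8, 0.2], [1.2, -0.3], [0.8, -0.2], [0.8, 0.0], [0.1, -1.0], [-0.4, -0.8], [0.0, -0.9], [0.2, -1.5], [0.0, -1.1], [-0.1, -0.2]]
[[-0.001 -0.956  0.292]
 [-0.001  0.292  0.956]
 [-1.     0.    -0.001]]
```

```bash
cat > h.py <<'E'
from station import env, fingers, kin, viewer, workorder, monitor
import cv2,numpy as np
from scipy.spatial.transform import Rotation as R
X0,Y0,YAW=564.24,-92.1,0.342
def W(x,y,z): return (R.from_euler('z',YAW).apply([x,y,0])+[X0,Y0,z])
fx,fy=W(1,0,0)-W(0,0,0),W(0,1,0)-W(0,0,0)
M=np.column_stack([[0,0,-1],np.cross(fy,[0,0,-1]),fy]); Q=np.roll(R.from_matrix(M).as_quat(),1)
def st(m=""):
    f=monitor.read_ft_force(); p=monitor.read_tool_pos(); l=R.from_euler('z',-YAW).apply(p-[X0,Y0,0])
    print(m,"t",round(monitor.read_time_s(),2),"fix xyz",l.round(1),"F(fix)",R.from_euler('z',-YAW).apply(f).round(1),"w",round(monitor.read_grip_width(),1))
def wrist(name):
    p,q=monitor.read_tool_pos(),monitor.read_eef_rot(); im=viewer.read_camera("wrist"); np.savez(name+".npz",p=p,q=q); cv2.imwrite(f"pics/{name}.png",im[:,:,::-1])
def proj(name,P):
    d=np.load(name+".npz"); c=viewer.camera_params("wrist"); T=np.eye(4); T[:3,:3]=R.from_quat(np.roll(d["q"],-1)).as_matrix(); T[:3,3]=d["p"]
    V=np.linalg.inv(T@c["tool_from_camera"]); return cv2.projectPoints(np.atleast_2d(P).astype(float),cv2.Rodrigues(V[:3,:3])[0],V[:3,3],c["camera_matrix"],None)[0][:,0]
E
python3 - <<'E'
from h import *
print(Q,kin.solve_ik(W(0,0,96),Q),kin.solve_ik(W(70,0,105),Q),kin.solve_ik(W(0,-45,92),Q))
fingers.grip(0)
env.goto(W(50,0,230),Q); wrist("w1"); st()
for n,P in dict(head=(70,0,114),knob=(0,0,125),disc=(70,-45,45),bare=(70,45,30),h1=(0,-45,74),h2=(0,45,74)).items(): print(n,proj("w1",W(*P)).round(0))
E
```

```text
[-0.40762362  0.57779147 -0.40762362 -0.57779147] [-3.69337607e-01  3.09166787e-01  1.71156339e+00 -4.44089210e-16
  1.12086248e+00 -2.28213393e+00] [-2.95384290e-01  4.21327363e-01  1.53838079e+00 -4.44089210e-16
  1.18188451e+00 -2.20818062e+00] [-4.27501452e-01  3.60306930e-01  1.65255686e+00 -4.44089210e-16
  1.12872886e+00 -2.34029778e+00]
 t 4.21 fix xyz [ 50.3   0.8 230. ] F(fix) [ 0.  -0.5  0.1] w 0.1
head [[321. 252.]]
knob [[321. 159.]]
disc [[272. 228.]]
bare [[368. 224.]]
h1 [[265. 153.]]
h2 [[377. 153.]]
```

View pics/w1.png

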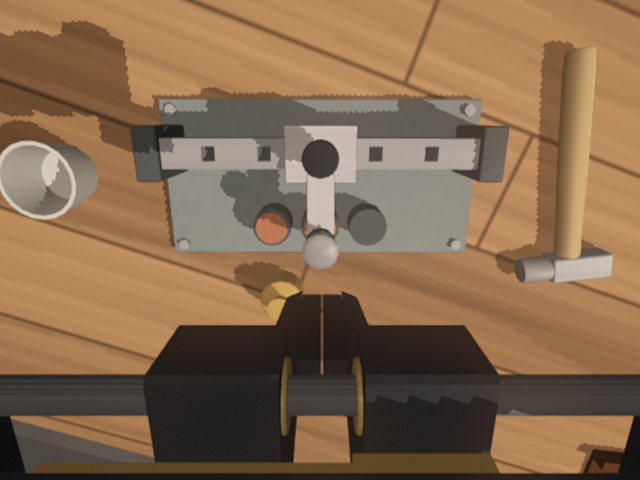

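The wrist view agrees with the prediction to within 1 px: knob (320,159), head (320,252), waiting disc (272,226), holes (264,153) and (376,153). The brass weight is close by but low. Next I'll press the punch.

```bash
python3 - <<'E'
from h import *
env.goto(W(70,0,150),Q); st("above")
env.move_straight(W(70,0,120),rate=60); st("near")
print(env.move_straight(W(70,0,103),rate=12,max_force=16)); st("stop"); env.dwell(0.3); st("held")
print(env.move_straight(W(70,0,128),rate=40)); st("up")
env.goto(W(70,0,190),Q); wrist("w2"); cv2.imwrite("pics/top2.png",viewer.read_camera("top")[:,:,::-1])
E
```

```text
above t 4.63 fix xyz [ 69.6   0.8 149.5] F(fix) [-0.  -0.7  0.7] w 0.9
near t 5.28 fix xyz [ 69.9  -0.  119.9] F(fix) [0.  0.6 0.3] w 0.4
False
stop t 6.85 fix xyz [ 7.010e+01 -1.000e-01  1.031e+02] F(fix) [0.  0.4 0.8] w 0.7
held t 7.15 fix xyz [ 70.  -0. 103.] F(fix) [ 0.5 -0.2  0.9] w 0.2
False
up t 7.92 fix xyz [6.990e+01 1.000e-01 1.279e+02] F(fix) [ 0.3  0.1 -0.1] w 0.1
```

No contact force at z=103, although the head should have been at 116. I'll look before doing anything else.

```bash
python3 - <<'E'
from h import *
st()
print("tcp",proj("w2",np.load("w2.npz")["p"]),"head",proj("w2",W(70,0,114)),"knob",proj("w2",W(0,0,125)))
im=viewer.read_camera("side")[:,:,::-1]; s=im[180:420,160:460]
w=cv2.imread("pics/w2.png")[60:360,160:480]
cv2.imwrite("pics/c3.png",np.hstack([cv2.resize(s,(400,320)),cv2.resize(w,(341,320))]))
c=viewer.camera_params("side"); print("side tcp",cv2.projectPoints(np.array([monitor.read_tool_pos(),W(70,0,116)]),c["rvec"],c["tvec"],c["camera_matrix"],None)[0][:,0])
E
```

```text
t 8.38 fix xyz [ 69.4   0.5 188.8] F(fix) [ 0.4 -0.8 -0.4] w 0.5
tcp [[322.80938719 291.79475079]] head [[323.61324335 240.0803583 ]] knob [[323.8655093  128.45415445]]
side tcp [[335.23213503 244.46138293]
 [334.15015701 272.77700632]]
```

View pics/c3.png

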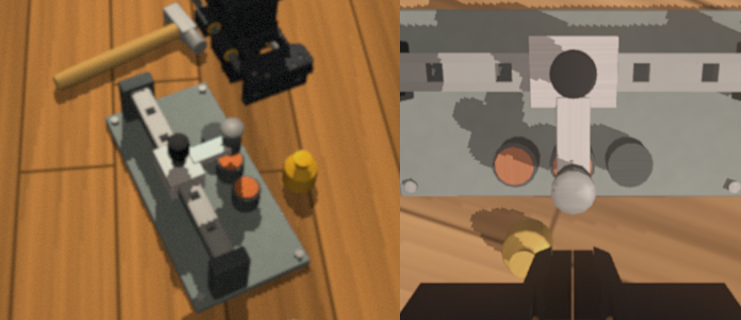

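```bash
python3 - <<'E'
from h import *
im=viewer.read_camera("side")[:,:,::-1]; s=im[150:310,270:430]
t=viewer.read_camera("top")[:,:,::-1][150:310,300:460]
P=np.array([monitor.read_tool_pos(),W(70,0,116),monitor.read_tool_pos()+[0,0,64]]);out=[]
for n,c0,o in(("side",s,(270,150)),("top",t,(300,150))):
    c=viewer.camera_params(n); u=(cv2.projectPoints(P,c["rvec"],c["tvec"],c["camera_matrix"],None)[0][:,0]-o)*2.5
    z=cv2.convertScaleAbs(cv2.resize(c0,None,fx=2.5,fy=2.5,interpolation=cv2.INTER_CUBIC),alpha=2.2)
    for k,col in zip(u,((0,255,0),(0,0,255),(255,0,255))): cv2.circle(z,tuple(map(int,k)),4,col,1)
    out.append(z)
cv2.imwrite("pics/c4.png",np.hstack(out))
E
```

```text
(no output)
```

View pics/c4.png

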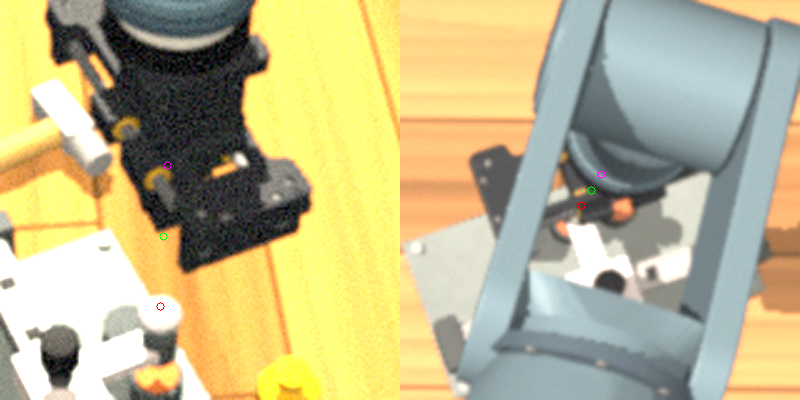

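The fingertip appears about 12–20 mm above the reported TCP when closed. The lateral position agrees in all three cameras, so I'll go down further under a force guard.

```bash
python3 - <<'E'
from h import *
env.move_straight(W(70,0,125),rate=120); env.dwell(.15); st("near")
z=104
print(env.move_straight(W(70,0,104),rate=60,max_force=6)); 
c=env.move_straight(W(70,0,76),rate=12,max_force=2.2); st(f"contact {c}")
if c:
    z=monitor.read_tool_pos()[2]
    c2=env.move_straight(W(70,0,z-13),rate=8,max_force=12); st(f"stop {c2}"); env.dwell(.2); st("held")
cv2.imwrite("pics/s5.png",viewer.read_camera("side")[:,:,::-1])
E
```

```text
near t 9.38 fix xyz [ 70.7  -0.5 126.3] F(fix) [ 0.2  0.5 -0.7] w 0.3
False
contact True t 11.02 fix xyz [70.   0.  92.4] F(fix) [ 0.5 -1.1  2.6] w 0.2
stop True t 12.03 fix xyz [70. -0. 85.] F(fix) [-2.   1.3  6.8] w 0.4
held t 12.23 fix xyz [70.1 -0.  85. ] F(fix) [-1.6  0.7  6.3] w 0.6
```

```bash
python3 - <<'E'
from h import *
for z in (84,83,82,81,80):
    c=env.move_straight(W(70,0,z),rate=10,max_force=18); env.dwell(.15); st(f"{z} {c}")
    if monitor.read_ft_force()[2]>13: break
cv2.imwrite("pics/s6.png",viewer.read_camera("side")[:,:,::-1]); wrist("w6")
E
```

```text
84 False t 12.76 fix xyz [70.1 -0.  84.8] F(fix) [-1.1  0.2  9.6] w 0.0
83 False t 13.16 fix xyz [70.1 -0.2 84.7] F(fix) [-2.7  1.3 13.7] w 0.1
```

The stop is reached: z stays at 84.7 while the force rises to 13.7 N, and the travel of about 9 mm fits. So the closed fingertips end about 22 mm behind the reported TCP. I'll release the punch, open over the knob, and check whether that offset depends on the opening.

```bash
python3 - <<'E'
from h import *
env.move_straight(W(70,0,110),rate=60); st("up")
env.move_straight(W(70,0,150),rate=150)
env.goto(W(0,0,160),Q); wrist("w7c"); fingers.grip(50); wrist("w7"); st()
a=cv2.imread("pics/w7c.png")[0:400,140:500]; b=cv2.imread("pics/w7.png")[0:400,140:500]
cv2.imwrite("pics/c7.png",np.hstack([a,b]))
T=np.load("w7.npz")["p"]
print("tcp",proj("w7",T),"tip near edge y+9:",proj("w7",T-9*fx+25*fy),proj("w7",T-9*fx-25*fy),"same 22 up",proj("w7",T-9*fx+25*fy+[0,0,22]),"knob",proj("w7",W(0,0,125)),"head",proj("w7",W(70,0,114)))
E
```

```text
up t 13.86 fix xyz [ 69.5   0.4 109.5] F(fix) [-0.   0.7 -1.4] w 0.3
 t 15.61 fix xyz [ -0.  -0. 160.] F(fix) [-0.3 -1.6 -0.2] w 50.4
tcp [[322.80715707 291.79875275]] tip near edge y+9: [[377.72017516 273.6561517 ]] [[267.92451265 273.68270627]] same 22 up [[385.15848268 294.12521543]] knob [[322.63496955 265.03068455]] head [[322.50790703 363.6747419 ]]
```

View pics/c7.png

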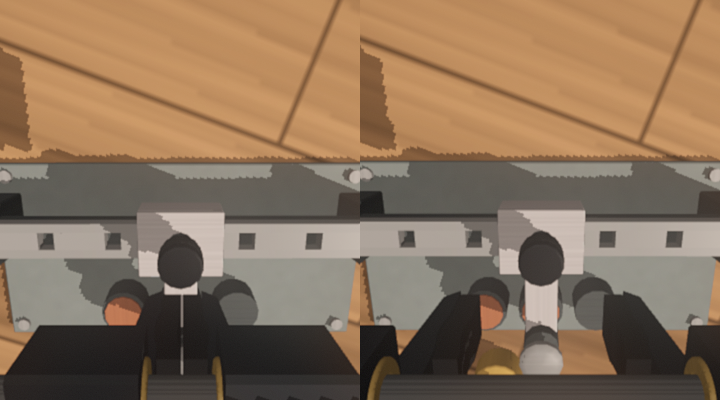

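The open tips sit at columns 260 and 385, row 293. That matches a tip 22 mm behind the reported TCP (predicted 385,294), so I'll use that offset. Next I'll grip the knob with the tips at z≈98.

```bash
python3 - <<'E'
from h import *
print(env.move_straight(W(0,0,76),rate=80,max_force=8)); st("down")
if abs(monitor.read_tool_pos()[2]-76)<3:
    fingers.grip(10,40); env.dwell(.2); st("gripped")
    cv2.imwrite("pics/s8.png",viewer.read_camera("side")[:,:,::-1]); wrist("w8")
E
```

```text
False
down t 16.81 fix xyz [ 0.5 -0.4 76.7] F(fix) [ 0.3 -0.6  0.4] w 49.5
gripped t 17.51 fix xyz [ 0.1 -0.1 76.1] F(fix) [ 0.4 -0.1 -0.1] w 24.8
```

```bash
python3 - <<'E'
from h import *
for dz in (4,8,12.5): env.move_straight(W(0,0,76+dz),rate=40); env.dwell(.1); st(f"lift {dz}")
wrist("w9"); cv2.imwrite("pics/s9.png",viewer.read_camera("side")[:,:,::-1])
E
```

```text
lift 4 t 17.96 fix xyz [ 0.   0.1 79.9] F(fix) [ 1.9  0.2 -2.2] w 24.8
lift 8 t 18.31 fix xyz [-0.   0.2 83.7] F(fix) [ 4.2 -0.2 -4.5] w 24.9
lift 12.5 t 18.68 fix xyz [-0.1  0.3 88. ] F(fix) [ 5.4  0.3 -8.2] w 25.1
```

The spring force tracks 700 N/m (8.2 N at 12 mm), so the knob is held. Next comes the slide.

```bash
python3 - <<'E'
from h import *
c=env.move_straight(W(0,-12,88.7),rate=30,max_force=12); st(f"a {c}")
if not c:
    c=env.move_straight(W(0,-45,88.7),rate=40,max_force=15); env.dwell(.1); st(f"b {c}")
wrist("w10"); cv2.imwrite("pics/s10.png",viewer.read_camera("side")[:,:,::-1])
a=cv2.imread("pics/s10.png")[230:410,230:400]; b=cv2.imread("pics/w10.png")[100:400,140:500]
cv2.imwrite("pics/c10.png",np.hstack([cv2.resize(a,(396,420)),cv2.resize(b,(400,420))]))
E
```

```text
a False t 19.32 fix xyz [ -0.  -11.9  88.5] F(fix) [ 4.5 -0.7 -8.3] w 24.9
b False t 20.4 fix xyz [ -0.1 -44.7  88.5] F(fix) [ 4.4  0.5 -8.8] w 25.0
```

View pics/c10.png

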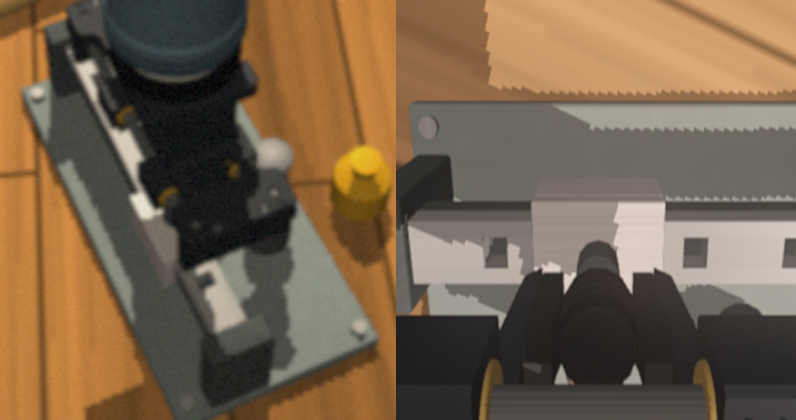

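The carriage (centre column 598) sits midway between the −90 and 0 holes (495 and 695), so it is over the −45 hole. Next I'll lower the pin and press.

```bash
python3 - <<'E'
from h import *
for z in (84,80,76,74): 
    c=env.move_straight(W(0,-45,z),rate=40,max_force=14); env.dwell(.1); st(f"{z} {c}")
E
```

```text
84 False t 20.87 fix xyz [ -0.1 -45.   84.2] F(fix) [ 1.8  1.3 -6. ] w 24.8
80 False t 21.22 fix xyz [  0.  -45.3  80.3] F(fix) [ 2.3  0.2 -2.9] w 24.5
76 False t 21.57 fix xyz [  0.1 -45.4  76.4] F(fix) [ 0.2 -0.   0.1] w 24.8
74 False t 21.92 fix xyz [  0.1 -45.4  74.3] F(fix) [ 0.2 -1.5  1.6] w 24.8
```

```bash
python3 - <<'E'
from h import *
for z in (73,72,71,70,69,68): 
    c=env.move_straight(W(0,-45,z),rate=20,max_force=12); env.dwell(.2); st(f"{z} {c}")
    if monitor.read_ft_force()[2]>9: break
env.dwell(.5); st("hold"); cv2.imwrite("pics/s12.png",viewer.read_camera("side")[:,:,::-1]); wrist("w12")
a=cv2.imread("pics/s12.png")[150:450,180:480]; b=cv2.imread("pics/w12.png")[100:400,140:500]
cv2.imwrite("pics/c12.png",np.hstack([cv2.resize(a,(400,400)),cv2.resize(b,(400,400))]))
E
```

```text
73 False t 22.37 fix xyz [  0.1 -45.2  73.2] F(fix) [ 0.1 -1.8  2.2] w 24.8
72 False t 22.82 fix xyz [  0.1 -45.2  72.3] F(fix) [ 0.  -2.2  6.3] w 25.0
71 False t 23.27 fix xyz [  0.2 -45.2  72.2] F(fix) [-2.2  0.7 11.4] w 24.8
hold t 23.77 fix xyz [  0.2 -45.2  72.2] F(fix) [-3.5  0.3 11.7] w 25.0
```

View pics/c12.png

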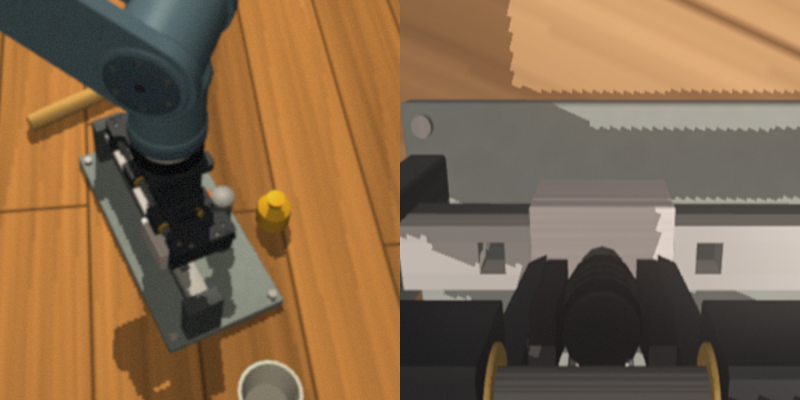

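The plunger is at its stop: 72.2 mm, no further travel while the force rises from 6 to 11.7 N. The carriage is midway between the −90 and 0 holes, and the pot and weight are undisturbed. Signing off while holding the knob down.

```bash
python3 - <<'E'
from h import *
st("final"); workorder.sign_off(); st("after")
E
```

```text
final t 23.87 fix xyz [  0.2 -45.3  72.2] F(fix) [-2.6  0.4 11.9] w 24.7
the job is handed in; nothing more can be done
the job is handed in; nothing more can be done
```

I marked the middle disc, moved the carriage one hole to −45 over the waiting disc, and handed the job in at 23.9 s. The knob was held fully down at sign-off.

- **Punch:** I pressed the head to its stop. It travelled about 9 mm and then held at 84.7 mm while the force rose from 7 to 13.7 N. I then let it spring back. I did not take a close-up to see the mark itself.
- **Lock and slide:** I pulled the knob up about 12 mm (8.2 N, as the spring should give), slid to −45 and lowered it. The spring force fell to zero at rest height, so the pin is in the hole.
- **Final hold:** The knob is 4 mm below rest at its stop, with no further travel as the push rose from 6 to 11.7 N. The wrist picture shows the carriage midway between the −90 and 0 holes. The second disc was not pressed.
- **Bystanders:** The final pictures show the weight and pot where they were. Only part of the hammer handle was in view, but nothing worked near it.
- **Readings that disagreed:** The fingertips end about 22 mm short of the reported TCP, so my first press at TCP height 103 mm touched nothing. I confirmed the offset by contact and in the wrist pictures, then used it for the punch and the knob. The finger width on the 26 mm knob read about 25 mm. The side and top cameras differed by about 3 mm on the fixture position, and the wrist view agreed with their average.

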